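# Load the finishing turntable and hold its index plunger out

## Robot

A 7-joint arm with a two-finger parallel gripper is mounted at the origin on the work surface. World frame = base frame: x ahead of the robot, y to its left, z up, the work surface at z = 0. Lengths are in m, angles in degrees, forces in N, time in s.
With the tool pointing down it reaches from about 0.425 to 0.875 m from the base axis. Payload 4.7 kg.
Tool frame: the origin (TCP) lies midway between the tips of the shut fingers; the grasp point (between the pads) lies env.grip_point_offset behind it (env.grip_point_offset is the distance from the TCP to the grasp point, in m); z points along the fingers, y is the line along which they close (so a half turn about z gives the same grasp; the last joint's range is limited). The gripper opens to 87 mm and grips with 3 to 60 N. Pads are 19 mm wide; open, the fingers measure 117 mm over their backs; the gripper's body (75 mm by 190 mm) begins 51 mm behind the grasp point.
Start: joints at [-64.452, 18.392, -4.016, 83.108, 1.295, 78.541, -3.26], TCP at [0.272, 0.59, 0.223] pointing down, gripper open.
Joint ranges: [-163.93, 163.93], [-17.29, 119.83], [-79.2, 71.16], [3.27, 140.29], [-89.18, 269.18], [5.43, 117.66], [-154.24, 154.24]. Speed limits (degrees/s): [147.25, 147.25, 180, 180, 180, 180, 180].

## Interface

Orientations are given as [roll, pitch, yaw] about the fixed x, y, z axes, in that order (R = Rz(yaw) Ry(pitch) Rx(roll)).
In Python, from cell import env gives the robot as it stands.
- The arm moves only by the shell command python3 -m creep 'ROWS' [FORCE]. ROWS is a JSON object of lists of equal length, an entry for each row: "translation": the shift along the tool's x, y, z in units of 0.08 m (1.0 is 0.08 m), a list of three; "turn": the turn, a rotation vector about the tool's x, y, z in units of 180 degrees (1.0 is 180 degrees), a list of three; "grip": the opening, from 0 (shut) to 1 (fully open). In form: {"translation": [[x, y, z], ...], "turn": [[ax, ay, az], ...], "grip": [grip, ...]}. A call has 1 to 5 rows; each row shifts and turns the commanded pose from where the row before left it, along the tool's axes as they then stand; what a row does not reach is not made up. A row lasts 1/8 s, in which the tool goes at most 62.5 mm and 10.7 degrees, less where a joint would pass 70% of its speed; a pose out of reach is approached as far as the arm can. A call with a number of a shift or a turn outside -1 to 1 is refused whole. A call with a gripper value outside its range is refused whole. The fingers move at their own pace and stop on an object; FORCE is the grip in N (left out, the last holds). Time passes only in rows, so rows that do not move let the fingers close. It gives the time, the measured TCP pose, the force, the opening and the grip force at its end, in the units of the state.
- env.get_obs(): the state, without advancing time (a new reading comes with each control period).
- env.read_camera(name): name is "scene" or "top" or "wrist"; returns a dict with "frame" (384x512x3 uint8, red, green, blue), "z_map" (384x512 float32, m along the optical axis (not along the pixel's ray), 0 where there is no reading), "K" (3x3 intrinsics, pixels), "rvec" (rotation vector, rad) and "tvec" (3), from world to camera coordinates, as OpenCV has them. Camera axes: x right, y down, z forward; pixel columns grow to the right and rows downward; lengths in m; the calibration is good to about 2 mm. The wrist camera is an equidistant fisheye: a pixel r from the principal point sees the ray r / f radians off the axis. A picture is of the moment at which its call begins.
- env.sign_off(): hands the job in; it is judged then, once.
The state is a dict: "time_s": time; "qpos": joint angles; "joint_velocities": joint speeds; "effort": joint torques, N m; "tool_pos": TCP position; "tool_rot": TCP orientation; "force": force on the tool from outside, world axes, zero at the start; "wrist_torque": the same for the moment, N m; "grip_width": finger opening in m; "grasp_force": force on a finger pad.
Only numpy, scipy, OpenCV 4.12 (cv2) and the standard library are available. Lean on these libraries where they do the work, as an engineer would, in place of code of your own. Each camera call takes 0.05 s, during which the arm holds its last target. There are 200 camera calls.

## Task

Make the turntable ready for edge-staining: set the round wooden blank down in the centre of the turntable's plate and then set the steel weight centred on top of the blank, lowering each one rather than dropping it. Then take the black knob of the index plunger, pull it straight up all the way to its stop so that the pin is clear of its hole, and finish while still holding it up there: do not let go at the end. Leave the jar, the brush and the carton where they are.

Things in the scene. Friction and masses are not known exactly. Their poses are not given: they have to be found in the camera images.
- blank_center (a point): Centre (half-way up) of the loose wooden blank: a plain dark-brown wooden disc, 60 mm across and 18 mm thick, about 45 g, lying flat on the table. z axis = its upright axis.
- weight_center (a point): Centre (half-way up) of the loose steel weight: a plain bare-steel disc, 44 mm across and 20 mm thick, about 240 g, lying flat on the table. z axis = its upright axis.
- plate_centre (a point): Centre of the top face of the turntable's round aluminium plate, 230 mm across, level, always 45 mm above the table; thin engraved rings (120 mm and 64 mm across) and a 12 mm dark dot mark the centre. Plate and turntable are fixed here. x axis points to the index plunger, z up.
- seat_hole (a point): Mouth of the seat hole in the plate's rim under the plunger, flush with the plate's top face, 100 mm from the plate's centre along x. The plunger's steel pin (9 mm thick) comes down into it out of a grey arm, 36 mm wide, top face 83 mm above the table, reaching in over the rim to 84 mm from the plate's centre from a grey post 126 to 150 mm from it.
- knob (a point): Centre of the plunger's knob: an upright black plastic cylinder, 28 mm across and 32 mm tall, standing on the arm straight above the seat hole; as found its centre is 100 mm above the table (underside 84 mm, top 116 mm). All sides are free to grip. It moves straight up with the plunger.
- plunger (a joint): How far the index plunger is pulled up, in m: 0 = pin seated 12 mm deep in its hole, 0.012 = tip level with the plate's top, 0.022 = at the stop, pin tip 10 mm clear of the hole. A spring pulls it back down with about 6 N when seated and 11 N at the stop; let go, it snaps back.
- jar_centre (a point): Bystander: closed amber glass jar with a black cap, 62 mm across and 85 mm tall, standing; this point is half-way up.
- brush_grip (a point): Bystander: a brush with a handle lying on the table; this point is on its handle.
- carton_centre (a point): Bystander: plain cardboard carton, 100 x 70 x 55 mm tall; this point is its centre.
Not all that is in view belongs to the job. Several things look just like the part that bears blank_center: the one meant starts farthest to the robot's right.

How it is judged:
By the outcome, as a careful person would: the job done as asked, in the order asked, and still so for the second after the job is handed in, while the arm keeps its last pose, push and grip.
It also fails if it takes over 70 s, if anything falls off the work surface, if the arm or the gripper's body presses on something with over 40 N, if the wrist force passes 120 N, or if a joint passes its speed limit or range.

## Working session

There is one attempt and no reset: what is moved stays moved. The work goes in short steps, Python scripts to look and compute and a shell command to move; the robot and the scene stay as the last step left them, time stands still between calls to the robot, and variables do not carry over. Pictures are saved under pics/ and viewed, at most 10 in all, crops included, and the job is handed in when it is done.

```bash
mkdir -p pics; ls; cat > h.py <<'E'
import numpy as np, cv2
from cell import env
def cam(n):
    return env.read_camera(n)
def cloud(c):
    z=c['z_map'];K=c['K'];v,u=np.mgrid[:z.shape[0],:z.shape[1]]
    P=np.stack([(u-K[0,2])/K[0,0]*z,(v-K[1,2])/K[1,1]*z,z],-1)
    R=cv2.Rodrigues(np.array(c['rvec'],float))[0]
    W=(P-np.ravel(c['tvec']))@R
    W[z==0]=np.nan
    return W
E
python3 - <<'E'
from h import *
o=env.get_obs();print(o,env.grip_point_offset)
ims=[]
for n in('scene','top'):
    c=cam(n);np.savez(n+'.npz',**c);cv2.imwrite(f'pics/{n}.png',c['frame'][:,:,::-1]);print(n,c['K'],c['rvec'],c['tvec'])
E
```

```text
pics
{'time_s': 0.0, 'qpos': array([-64.45038471,  18.43729742,  -4.01525666,  83.17600592,
         1.29757741,  78.54162265,  -3.25843489]), 'joint_velocities': array([-0.03677708, -0.01843047, -0.04850241, -0.02268486,  0.05050135,
        0.08602442, -0.06147556]), 'effort': array([ 1.09165820e-03, -4.91306126e+01, -4.03330754e-01, -3.12517869e+01,
       -6.40367414e-02,  4.38136433e-02,  1.66299019e-04]), 'tool_pos': array([0.27187084, 0.58978744, 0.22147181]), 'tool_rot': array([-1.79890463e+02,  8.49835837e-03,  1.55261986e+02]), 'force': array([-0.58405919,  0.60113381, -0.20503787]), 'wrist_torque': array([-0.06653283, -0.0094433 , -0.04172779]), 'grasp_force': 0.0, 'grip_width': 0.086940301387917} 0.0187
scene [[430.51049928   0.         248.89540585]
 [  0.         430.51049928 193.18969232]
 [  0.           0.           1.        ]] [ 2.08778771  0.73045611 -0.39794793] [-0.4632113  -0.11902249  1.50536178]
top [[491.09735156   0.         257.09154676]
 [  0.         491.09735156 192.74857911]
 [  0.           0.           1.        ]] [ 2.18715931 -2.02797114  0.22073826] [-0.01446987  0.58614878  1.1901867 ]
```

View pics/scene.png

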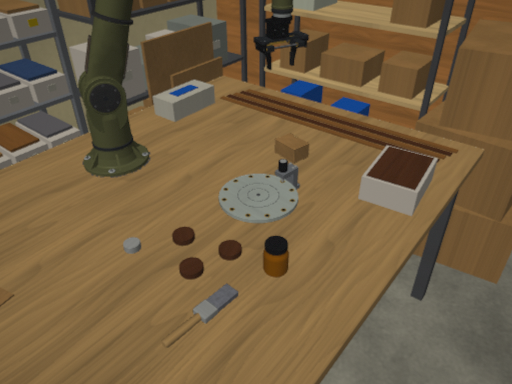

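View pics/top.png

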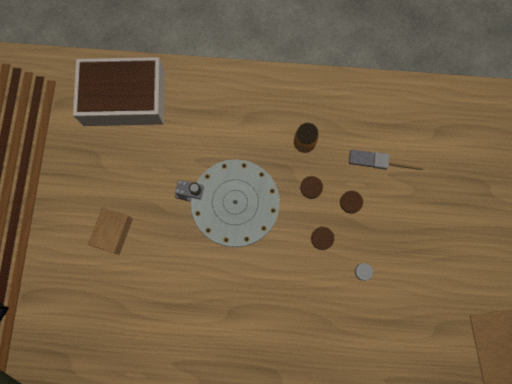

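The top view, where up is +x and left is +y, shows three dark discs at (312,187), (351,202) and (322,238). It also shows the steel weight at (364,272), the plate at (235,202), the knob at (195,188), the jar at (307,135), the brush at (385,161) and the carton at (110,231). The disc at (351,202) should be the rightmost one.

```bash
cat >> h.py <<'E'
def ray(c,u,v,z):
    K=c['K'];R=cv2.Rodrigues(np.array(c['rvec'],float))[0]
    d=R.T@np.array([(u-K[0,2])/K[0,0],(v-K[1,2])/K[1,1],1]);o=-R.T@np.ravel(c['tvec'])
    return o+d*(z-o[2])/d[2]
def blob(c,mask,u,v,z,r=30):
    m=np.zeros_like(mask,np.uint8);m[max(0,v-r):v+r,max(0,u-r):u+r]=1;m=(m&mask.astype(np.uint8))
    n,l,s,ce=cv2.connectedComponentsWithStats(m)
    i=1+np.argmax(s[1:,4]);
    (x,y),rad=cv2.minEnclosingCircle(np.argwhere(l==i)[:,::-1].astype(np.float32))
    return ray(c,*ce[i],z).round(4),ce[i].round(1),s[i,4],round(rad,1)
E
python3 - <<'E'
from h import *
for n,pts in (('top',dict(b1=(312,187),b2=(351,202),b3=(322,238),w=(364,272),plate=(235,202),knob=(195,188))),('scene',dict(b1=(230,250),b2=(191,268),b3=(183,236),w=(132,245),plate=(258,195),knob=(283,166)))):
    c=dict(np.load(n+'.npz'));W=cloud(c);Z=W[...,2]
    hh=dict(b=.018,w=.020,p=.045,k=.116)
    print(n)
    for k,(u,v) in pts.items():
        h=hh[k[0]]
        mask=(abs(Z-h)<.005)
        if k=='knob': mask=(abs(Z-h)<.006)
        try: print(k,*blob(c,mask,u,v,h,60 if k=='plate' else 22), 'cloud z',np.nanmedian(Z[v-2:v+3,u-2:u+3]).round(4))
        except Exception as e: print(k,e,Z[v,u])
    # dot & small features
c=dict(np.load('top.npz'));g=cv2.cvtColor(c['frame'],cv2.COLOR_RGB2GRAY)
m=g[192:213,225:246]<110;print('dot',blob(c,g<110,235,202,.045,8))
W=cloud(c)
for k,(u,v) in dict(jar=(307,132),carton=(112,229),arm=(185,190),brush=(400,165),brushh=(370,160)).items(): print(k,W[v,u].round(3))
E
```

```text
top
b1 [ 0.6236 -0.1129  0.018 ] [311.8 186.3] 368 11.2 cloud z 0.018
b2 [ 0.5919 -0.22    0.018 ] [351.7 200.9] 376 11.4 cloud z 0.019
b3 [ 0.4901 -0.1483  0.018 ] [322.7 237.3] 387 11.6 cloud z 0.0183
w [ 0.4113 -0.257   0.02  ] [363.9 271.1] 222 8.6 cloud z 0.0199
plate [0.5588 0.082  0.045 ] [236.  202.8] 5664 44.3 cloud z 0.0465
knob [0.5758 0.1831 0.116 ] [194.3 187.4] 104 5.7 cloud z 0.1171
scene
b1 [ 0.6254 -0.1161  0.018 ] [229.1 248.1] 313 11.4 cloud z 0.0174
b2 [ 0.5946 -0.2232  0.018 ] [190.5 266.4] 354 12.0 cloud z 0.0176
b3 [ 0.4921 -0.1515  0.018 ] [182.5 234.1] 275 10.9 cloud z 0.0166
w [ 0.4144 -0.2606  0.02  ] [130.8 243.2] 161 8.4 cloud z 0.0192
plate [0.5689 0.0755 0.045 ] [257.9 196.9] 2990 41.3 cloud z 0.0444
knob [0.5791 0.1776 0.116 ] [282.3 162.1] 52 4.6 cloud z 0.1062
dot (array([0.5619, 0.0855, 0.045 ]), array([234.8, 201.5]), np.int32(18), 2.3)
jar [ 0.75  -0.086  0.086]
carton [0.466 0.388 0.054]
arm [0.575 0.211 0.082]
brush [ 0.701 -0.347  0.015]
brushh [ 0.707 -0.265  0.02 ]
```

```bash
python3 -m creep '{"translation":[[0,0,0],[0,0,0],[0,0,0],[0,0,0],[0,0,0]],"turn":[[0,0,0.055],[0,0,0.055],[0,0,0.055],[0,0,0.055],[0,0,0.055]],"grip":[1,1,1,1,1]}' 30
python3 -m creep '{"translation":[[0,0,0],[0,0,0],[0,0,0],[0,0,0]],"turn":[[0,0,0.055],[0,0,0.055],[0,0,0.032],[0,0,0]],"grip":[1,1,1,1]}'
python3 - <<'E'
from h import *
c=dict(np.load('top.npz'));W=cloud(c)
m=(W[...,0]>.53)&(W[...,0]<.63)&(W[...,1]>.19)&(W[...,1]<.27)
print('post max z',np.nanmax(W[...,2][m]),env.get_obs()['qpos'])
E
cat >> h.py <<'E'
def togo(x,y,z,yaw=80.):
    "world target TCP -> tool shift in units, and yaw turn in units"
    o=env.get_obs();from scipy.spatial.transform import Rotation as Ro
    R=Ro.from_euler('xyz',o['tool_rot'],degrees=True)
    d=R.inv().apply(np.array([x,y,z])-o['tool_pos'])/.08
    t=(R.inv()*Ro.from_euler('xyz',[180,0,yaw],degrees=True)).as_rotvec(degrees=True)/180
    print('t',o['time_s'],'pos',o['tool_pos'].round(4),'rot',o['tool_rot'].round(2),'shift',d.round(3),'turn',t.round(4),'w',o['grip_width'].round(4),'F',o['force'].round(1))
E
python3 -c "from h import *;togo(.56,-.22,.22)"
```

```text
time_s: 0.72
tool_pos: [0.2719, 0.59, 0.2219]
tool_rot: [-180.0, 0.1, 105.4]
force: [0.7, 0.6, 0.4]
grip_width: 0.0868
grasp_force: 0.0
time_s: 1.23
tool_pos: [0.2719, 0.5901, 0.222]
tool_rot: [-180.0, 0.1, 80.3]
force: [0.1, -0.8, 0.1]
grip_width: 0.0868
grasp_force: 0.0
post max z 0.12129225094967588 [-72.08644451  18.25274398   5.70634982  83.46334131  -1.81258797
  78.42871585 -76.03026674]Traceback (most recent call last):
  File "<string>", line 1, in <module>
    from h import *;togo(.56,-.22,.22)
                    ~~~~^^^^^^^^^^^^^^
  File "h.py", line 28, in togo
    print('t',o['time_s'],'pos',o['tool_pos'].round(4),'rot',o['tool_rot'].round(2),'shift',d.round(3),'turn',t.round(4),'w',o['grip_width'].round(4),'F',o['force'].round(1))
                                                                                                                             ^^^^^^^^^^^^^^^^^^^^^
AttributeError: 'float' object has no attribute 'round'
```

```bash
sed -i "s/o\['grip_width'\].round(4)/round(o['grip_width'],4)/" h.py; python3 -c "from h import *;togo(.56,-.22,.22)"
```

```text
t 1.225 pos [0.2719 0.5901 0.222 ] rot [-1.800e+02  6.000e-02  8.027e+01] shift [-9.372  5.261  0.034] turn [-0.      0.0003  0.0015] w 0.0868 F [ 0.1 -0.8  0.1]
```

```bash

python3 -m creep '{"translation":[[-0.6,0.33,0],[-0.6,0.33,0],[-0.6,0.33,0],[-0.6,0.33,0],[-0.6,0.33,0]],"turn":[[0,0,0],[0,0,0],[0,0,0],[0,0,0],[0,0,0]],"grip":[1,1,1,1,1]}'
python3 -m creep '{"translation":[[-0.6,0.34,0],[-0.6,0.34,0],[-0.6,0.34,0],[-0.6,0.34,0],[-0.6,0.34,0]],"turn":[[0,0,0],[0,0,0],[0,0,0],[0,0,0],[0,0,0]],"grip":[1,1,1,1,1]}'
python3 -m creep '{"translation":[[-0.6,0.34,0],[-0.6,0.34,0],[-0.6,0.34,0],[-0.6,0.34,0],[-0.6,0.34,0]],"turn":[[0,0,0],[0,0,0],[0,0,0],[0,0,0],[0,0,0]],"grip":[1,1,1,1,1]}'
python3 -m creep '{"translation":[[-0.37,0.2,0],[0,0,0],[0,0,0]],"turn":[[0,0,0],[0,0,0],[0,0,0]],"grip":[1,1,1]}'
python3 - <<'E'
from h import *
togo(.593,-.2215,.22)
c=cam('wrist');np.savez('wrist.npz',**c);cv2.imwrite('pics/wrist1.png',c['frame'][:,:,::-1]);print(c['K'],c['rvec'],c['tvec'])
E
```

```text
time_s: 1.85
tool_pos: [0.3617, 0.3295, 0.2225]
tool_rot: [180.0, -0.0, 80.3]
force: [-0.0, -0.1, -0.2]
grip_width: 0.0871
grasp_force: 0.0
time_s: 2.48
tool_pos: [0.4548, 0.07, 0.2227]
tool_rot: [180.0, -0.0, 80.3]
force: [0.8, 0.5, -0.2]
grip_width: 0.0868
grasp_force: 0.0
time_s: 3.1
tool_pos: [0.5482, -0.1892, 0.2227]
tool_rot: [180.0, -0.0, 80.4]
force: [1.0, -0.1, 0.2]
grip_width: 0.0868
grasp_force: 0.0
time_s: 3.48
tool_pos: [0.5582, -0.2188, 0.2221]
tool_rot: [-179.9, -0.1, 80.3]
force: [-0.7, -0.4, 0.3]
grip_width: 0.0871
grasp_force: 0.0
t 3.475 pos [ 0.5582 -0.2188  0.2221] rot [-1.7995e+02 -5.0000e-02  8.0290e+01] shift [0.04  0.434 0.026] turn [-0.0003 -0.0003  0.0016] w 0.0871 F [-0.7 -0.4  0.3]
[[297.31863964   0.         259.48948802]
 [  0.         297.31863964 192.95789028]
 [  0.           0.           1.        ]] [-2.8702546   0.24384331  0.03492026] [-0.58645953 -0.14848183  0.35853536]
```

View pics/wrist1.png

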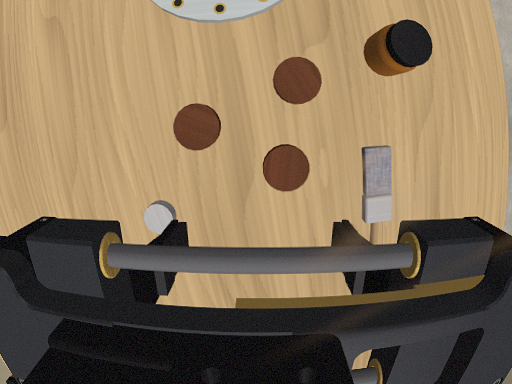

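The wrist view shows the target blank at (286,168), the other two at (297,80) and (197,127), and the weight at (160,217). I'll localise them with fisheye rays.

```bash
cat >> h.py <<'E'
def wray(c,u,v,z):
    K=c['K'];R=cv2.Rodrigues(np.array(c['rvec'],float))[0]
    p=cv2.fisheye.undistortPoints(np.array([[[u,v]]],np.float64),np.array(K,float),np.zeros(4))[0,0]
    d=R.T@np.array([p[0],p[1],1]);o=-R.T@np.ravel(c['tvec'])
    return (o+d*(z-o[2])/d[2])
def wfit(c,mask,u,v,z,r):
    "circle fit in world of the contour of the blob at (u,v) cast onto height z"
    m=np.zeros(mask.shape,np.uint8);m[max(0,v-r):v+r,max(0,u-r):u+r]=1;m&=mask.astype(np.uint8)
    cs=cv2.findContours(m,cv2.RETR_EXTERNAL,cv2.CHAIN_APPROX_NONE)[0]
    k=max(cs,key=cv2.contourArea)
    P=np.array([wray(c,*q[0],z)[:2] for q in k])
    A=np.c_[2*P,np.ones(len(P))];s=np.linalg.lstsq(A,(P**2).sum(1),rcond=None)[0]
    return s[:2].round(4),np.sqrt(s[2]+s[0]**2+s[1]**2).round(4)
E
python3 - <<'E'
from h import *
c=dict(np.load('wrist.npz'));g=cv2.cvtColor(c['frame'],cv2.COLOR_RGB2GRAY)
for u,v in((286,168),(297,80),(197,127)): print(wfit(c,g<95,u,v,.018,32))
hsv=cv2.cvtColor(c['frame'],cv2.COLOR_RGB2HSV);print(wfit(c,(hsv[...,1]<50)&(g>100),160,217,.02,20),hsv[215,158],hsv[190,160])
E
```

```text
(array([ 0.5905, -0.2186]), np.float64(0.0289))
(array([ 0.6218, -0.113 ]), np.float64(0.0289))
(array([ 0.4902, -0.1482]), np.float64(0.029))
(array([ 0.4118, -0.2553]), np.float64(0.0214)) [  6   7 183] [ 17  95 201]
```

```bash

python3 -m creep '{"translation":[[0.057,0.419,0],[0,0,0.6],[0,0,0.6],[0,0,0.6],[0,0,0.3]],"turn":[[0,0,0.0016],[0,0,0],[0,0,0],[0,0,0],[0,0,0]],"grip":[1,1,1,1,1]}'
python3 -m creep '{"translation":[[0,0,0],[0,0,0]],"turn":[[0,0,0],[0,0,0]],"grip":[1,1]}'
python3 - <<'E'
from h import *
togo(.592,-.220,.0035)
c=cam('wrist');np.savez('wrist.npz',**c);cv2.imwrite('pics/wrist2.png',c['frame'][:,:,::-1])
E
```

```text
time_s: 4.15
tool_pos: [0.5909, -0.2178, 0.0518]
tool_rot: [-179.8, -0.1, 80.1]
force: [-0.4, 1.5, 0.3]
grip_width: 0.0871
grasp_force: 0.0
time_s: 4.4
tool_pos: [0.5932, -0.2203, 0.0561]
tool_rot: [179.9, -0.0, 80.0]
force: [0.2, -0.9, 1.1]
grip_width: 0.0871
grasp_force: 0.0
t 4.4 pos [ 0.5932 -0.2203  0.0561] rot [ 1.7988e+02 -3.0000e-02  8.0000e+01] shift [ 0.001 -0.017  0.657] turn [ 0.0007 -0.0002  0.    ] w 0.0871 F [ 0.2 -0.9  1.1]
```

View pics/wrist2.png

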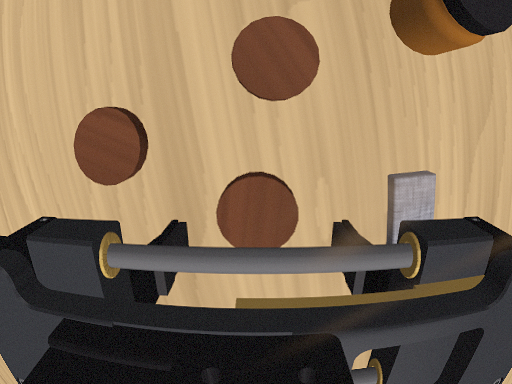

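The target blank at (257,212) is centred between the fingers, with both neighbours clear. I'll descend slowly and grip.

```bash
python3 - <<'E'
from h import *
c=dict(np.load('wrist.npz'));g=cv2.cvtColor(c['frame'],cv2.COLOR_RGB2GRAY)
m=g<95; m[238:]=0
# use only arc of blank away from the occluder
k=max(cv2.findContours((m[165:240,205:310]).astype(np.uint8),cv2.RETR_EXTERNAL,cv2.CHAIN_APPROX_NONE)[0],key=cv2.contourArea)[:,0]+[205,165]
k=k[(k[:,1]<232)]
P=np.array([wray(c,*q,.018)[:2] for q in k]);A=np.c_[2*P,np.ones(len(P))];s=np.linalg.lstsq(A,(P**2).sum(1),rcond=None)[0];print(s[:2],np.sqrt(s[2]+s[0]**2+s[1]**2))
E
python3 -m creep '{"translation":[[0,0,0.2],[0,0,0.2],[0,0,0.15],[0,0,0.1],[0,0,0]],"turn":[[0,0,0],[0,0,0],[0,0,0],[0,0,0],[0,0,0]],"grip":[1,1,1,1,1]}'
python3 -c "from h import *;togo(.592,-.220,.0035)"
```

```text
[ 0.591803   -0.21707267] 0.028708953817235792
time_s: 5.08
tool_pos: [0.5918, -0.2211, 0.0019]
tool_rot: [-179.9, 0.0, 79.9]
force: [0.8, -0.6, -0.2]
grip_width: 0.0869
grasp_force: 0.0
t 5.075 pos [ 0.5918 -0.2211  0.0019] rot [-1.7995e+02  1.0000e-02  7.9900e+01] shift [ 0.014 -0.001 -0.02 ] turn [-0.0003  0.0001 -0.0006] w 0.0869 F [ 0.8 -0.6 -0.2]
```

```bash

python3 -m creep '{"translation":[[0.015,0,-0.02],[0,0,0],[0,0,0],[0,0,0],[0,0,0]],"turn":[[0,0,0],[0,0,0],[0,0,0],[0,0,0],[0,0,0]],"grip":[1,0.6,0.6,0.6,0.6]}' 25
python3 -m creep '{"translation":[[0,0,0],[0,0,0],[0,0,0],[0,0,0],[0,0,0]],"turn":[[0,0,0],[0,0,0],[0,0,0],[0,0,0],[0,0,0]],"grip":[0.5,0.5,0.5,0.5,0.5]}' 25
python3 -c "from h import *;togo(.592,-.220,.0035)"
```

```text
time_s: 5.7
tool_pos: [0.5924, -0.2198, 0.0043]
tool_rot: [180.0, -0.0, 79.9]
force: [0.1, 0.3, 0.5]
grip_width: 0.0599
grasp_force: 25.0
time_s: 6.32
tool_pos: [0.5924, -0.2198, 0.0042]
tool_rot: [180.0, -0.0, 79.9]
force: [-0.5, 1.1, 1.3]
grip_width: 0.0593
grasp_force: 25.0
t 6.325 pos [ 0.5924 -0.2198  0.0042] rot [ 1.800e+02 -1.000e-02  7.991e+01] shift [-0.003 -0.004  0.009] turn [ 0.     -0.     -0.0005] w 0.0593 F [-0.5  1.1  1.3]
```

```bash

python3 -m creep '{"translation":[[0,0,-0.2],[0,0,-0.4],[0,0,-0.5],[0,0,-0.5],[0,0,-0.2]],"turn":[[0,0,0],[0,0,0],[0,0,0],[0,0,0],[0,0,0]],"grip":[0.5,0.5,0.5,0.5,0.5]}'
python3 -m creep '{"translation":[[0.4,-0.15,0],[0.6,-0.2,0],[0.6,-0.2,0],[0.6,-0.2,0],[0.2,-0.08,0]],"turn":[[0,0,0],[0,0,0],[0,0,0],[0,0,0],[0,0,0]],"grip":[0.5,0.5,0.5,0.5,0.5]}'
python3 -m creep '{"translation":[[0,0,0],[0,0,0],[0,0,0]],"turn":[[0,0,0],[0,0,0],[0,0,0]],"grip":[0.5,0.5,0.5]}'
python3 - <<'E'
from h import *
togo(.5615,.084,.051)
c=cam('wrist');np.savez('wrist.npz',**c);cv2.imwrite('pics/wrist3.png',c['frame'][:,:,::-1])
E
```

```text
time_s: 6.95
tool_pos: [0.5936, -0.2208, 0.1515]
tool_rot: [179.7, 0.0, 79.9]
force: [0.4, 0.2, 0.1]
grip_width: 0.0595
grasp_force: 25.0
time_s: 7.58
tool_pos: [0.5597, -0.0146, 0.1474]
tool_rot: [-179.9, -0.1, 80.2]
force: [0.4, -0.2, 0.2]
grip_width: 0.0596
grasp_force: 25.0
time_s: 7.95
tool_pos: [0.5607, -0.0211, 0.1482]
tool_rot: [180.0, 0.0, 79.8]
force: [0.9, 0.3, -0.5]
grip_width: 0.0594
grasp_force: 25.0
t 7.95 pos [ 0.5607 -0.0211  0.1482] rot [1.7999e+02 4.0000e-02 7.9750e+01] shift [ 1.295 -0.224  1.214] turn [ 0.0001  0.0002 -0.0014] w 0.0594 F [ 0.9  0.3 -0.5]
```

View pics/wrist3.png

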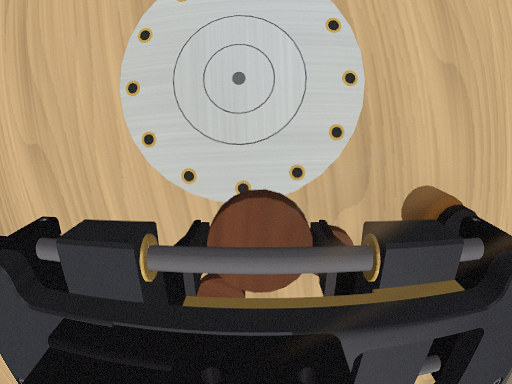

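The plate's centre dot is at (238,78) and the held blank is at about (258,238), gripped square. I'll measure both from this same view.

```bash
cat >> h.py <<'E'
def cfit(P):
    A=np.c_[2*P,np.ones(len(P))];s=np.linalg.lstsq(A,(P**2).sum(1),rcond=None)[0];return s[:2].round(4),np.sqrt(s[2]+s[0]**2+s[1]**2).round(4)
E
python3 - <<'E'
from h import *
c=dict(np.load('wrist.npz'));f=c['frame'];g=cv2.cvtColor(f,cv2.COLOR_RGB2GRAY)
print('dot',wfit(c,g<130,238,78,.045,14))
m=np.zeros_like(g);m[30:130,195:283]=g[30:130,195:283]<150
hsv=cv2.cvtColor(f,cv2.COLOR_RGB2HSV)
pl=((hsv[...,1]<40)&(g>120)).astype(np.uint8)
k=max(cv2.findContours(pl,cv2.RETR_EXTERNAL,cv2.CHAIN_APPROX_NONE)[0],key=cv2.contourArea)[:,0]
P=np.array([wray(c,*q,.045)[:2] for q in k if 3<q[1]<180]);print('plate',cfit(P))
m=((f[...,0].astype(int)-f[...,2]>25)&(g<95)).astype(np.uint8);m[:185]=0;m[245:]=0;m[:,:208]=0;m[:,311:]=0
k=max(cv2.findContours(m,cv2.RETR_EXTERNAL,cv2.CHAIN_APPROX_NONE)[0],key=cv2.contourArea)[:,0]
k=k[(k[:,1]<235)]
for z in(.16,.162): print('blank',cfit(np.array([wray(c,*q,z)[:2] for q in k])))
E
```

```text
dot (array([0.5607, 0.0848]), np.float64(0.0053))
plate (array([0.5607, 0.0846]), np.float64(0.1132))
blank (array([ 0.5613, -0.0166]), np.float64(0.0276))
blank (array([ 0.5614, -0.0157]), np.float64(0.0272))
```

```bash

python3 -m creep '{"translation":[[0.4,-0.07,0],[0.5,-0.09,0.1],[0.38,-0.068,0.25],[0,0,0.4],[0,0,0.3]],"turn":[[0,0,0],[0,0,0],[0,0,0],[0,0,0],[0,0,0]],"grip":[0.5,0.5,0.5,0.5,0.5]}'
python3 -m creep '{"translation":[[0,0,0.1],[0,0,0],[0,0,0]],"turn":[[0,0,0],[0,0,0],[0,0,0]],"grip":[0.5,0.5,0.5]}'
python3 - <<'E'
from h import *
togo(.561,.083,.0495)
c=cam('wrist');np.savez('wrist.npz',**c);a=c['frame'][:,:,::-1]
d=cam('top');np.savez('top2.npz',**d);b=d['frame'][140:260,150:320,::-1]
cv2.imwrite('pics/p4.png',np.vstack([cv2.resize(a[100:300],(768,300)),cv2.resize(b,(768,300))])[:,:])
E
```

```text
time_s: 8.62
tool_pos: [0.5604, 0.0845, 0.0629]
tool_rot: [-180.0, 0.0, 79.9]
force: [-0.1, -0.2, -0.6]
grip_width: 0.0591
grasp_force: 25.0
time_s: 9.0
tool_pos: [0.5616, 0.0846, 0.0573]
tool_rot: [179.9, -0.1, 79.9]
force: [-0.2, 0.5, 0.1]
grip_width: 0.0589
grasp_force: 25.0
t 9.0 pos [0.5616 0.0846 0.0573] rot [ 1.799e+02 -5.000e-02  7.988e+01] shift [-0.022 -0.004  0.097] turn [ 0.0006 -0.0003 -0.0007] w 0.0589 F [-0.2  0.5  0.1]
```

View pics/p4.png

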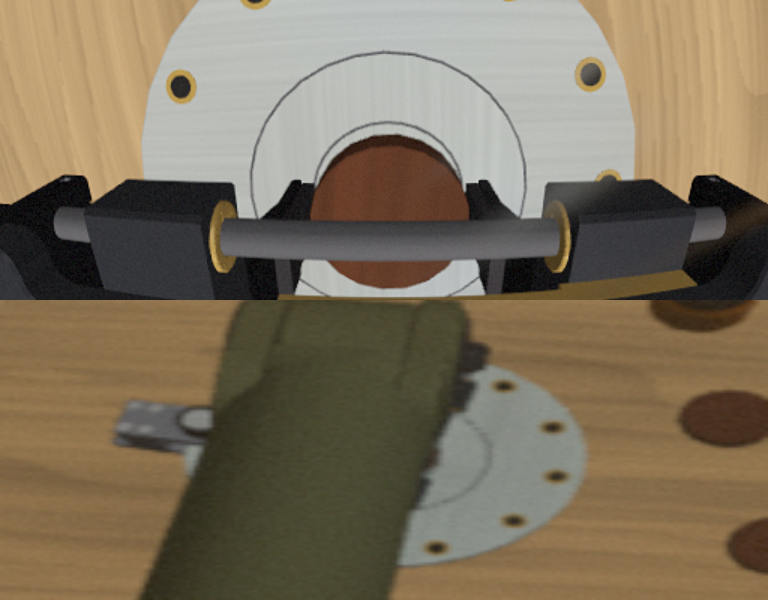

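The top panel shows the blank hovering inside the 64 mm ring, with the ring visible just beyond its front edge. The top camera view is blocked by the arm. I'll compare the blank's front edge with the ring.

```bash
python3 - <<'E'
from h import *
c=dict(np.load('wrist.npz'));f=c['frame'].astype(int);g=cv2.cvtColor(c['frame'],cv2.COLOR_RGB2GRAY).astype(int)
brown=(f[...,0]-f[...,2]>18)&(g<110)
ring=[];ring2=[];edge=[]
for u in range(228,292,2):
    col=g[:,u]
    b=[v for v in range(160,240) if brown[v,u]]
    if not b: continue
    e=b[0]; edge.append((u,e-.5))
    seg=range(e-40 if e-40>150 else 150,e-3)
    v=min(seg,key=lambda v:col[v]-(col[v-3]+col[min(v+3,e-2)])/2)
    ring.append((u,v))
    v2=min(range(125,160),key=lambda v:col[v]-(col[v-3]+col[v+3])/2); ring2.append((u,v2))
def fixr(pts,z,r):
    from scipy.optimize import least_squares
    P=np.array([wray(c,*q,z)[:2] for q in pts])
    s=least_squares(lambda p:np.hypot(*(P-p).T)-r,P.mean(0)-[0,.02],loss='soft_l1',f_scale=.0005);return s.x.round(4),np.abs(s.fun).mean().round(5)
print(edge[::6],ring[::6],ring2[::6])
print('ring64',fixr(ring,.045,.032),'ring120',fixr(ring2,.045,.060))
for zb in(.0525,.054):print('blank bottom',fixr(edge,zb,.030))
E
```

```text
[(228, 200.5), (240, 193.5), (252, 190.5), (264, 189.5), (276, 192.5), (288, 198.5)] [(228, 191), (240, 184), (252, 182), (264, 182), (276, 184), (288, 191)] [(228, 140), (240, 137), (252, 135), (264, 135), (276, 136), (288, 140)]
ring64 (array([0.5604, 0.0843]), np.float64(0.00017)) ring120 (array([0.5604, 0.084 ]), np.float64(0.00013))
blank bottom (array([0.5611, 0.083 ]), np.float64(0.00015))
blank bottom (array([0.5611, 0.0833]), np.float64(0.00015))
```

```bash

python3 -m creep '{"translation":[[0.01,-0.01,0.03],[0,0,0.03],[0,0,0.02],[0,0,0.01],[0,0,0]],"turn":[[0,0,0],[0,0,0],[0,0,0],[0,0,0],[0,0,0]],"grip":[0.5,0.5,0.5,0.5,0.5]}'
python3 -c "from h import *;togo(.561,.083,.049)"
```

```text
time_s: 9.72
tool_pos: [0.5598, 0.0858, 0.0492]
tool_rot: [-180.0, -0.0, 79.9]
force: [-1.8, 0.4, 4.2]
grip_width: 0.0594
grasp_force: 25.0
t 9.725 pos [0.5598 0.0858 0.0492] rot [-1.7997e+02 -1.0000e-02  7.9910e+01] shift [-0.032  0.021  0.002] turn [-0.0002 -0.0001 -0.0005] w 0.0594 F [-1.8  0.4  4.2]
```

```bash

python3 -m creep '{"translation":[[0,0,0],[0,0,0],[0,0,0],[0,0,-0.15],[0,0,-0.3]],"turn":[[0,0,0],[0,0,0],[0,0,0],[0,0,0],[0,0,0]],"grip":[0.75,1,1,1,1]}'
python3 -m creep '{"translation":[[0,0,-0.5],[0,0,-0.4],[-0.4,-0.1,0],[-0.6,-0.14,0],[-0.6,-0.14,0]],"turn":[[0,0,0],[0,0,0],[0,0,0],[0,0,0],[0,0,0]],"grip":[1,1,1,1,1]}'
python3 -m creep '{"translation":[[-0.6,-0.14,0],[-0.6,-0.14,0],[-0.6,-0.14,0],[-0.6,-0.14,0],[-0.5,-0.12,0]],"turn":[[0,0,0],[0,0,0],[0,0,0],[0,0,0],[0,0,0]],"grip":[1,1,1,1,1]}'
python3 -m creep '{"translation":[[0,0,0],[0,0,0],[0,0,0]],"turn":[[0,0,0],[0,0,0],[0,0,0]],"grip":[1,1,1]}'
python3 - <<'E'
from h import *
togo(.4125,-.257,.004)
c=cam('wrist');np.savez('wrist.npz',**c);a=c['frame'][:,:,::-1]
d=cam('top');np.savez('top3.npz',**d);b=d['frame'][140:260,150:320,::-1]
cv2.imwrite('pics/p5.png',np.vstack([cv2.resize(a[100:300],(768,300)),cv2.resize(b,(768,300))])[:,:])
E
```

```text
time_s: 10.35
tool_pos: [0.5594, 0.0856, 0.0852]
tool_rot: [-179.9, 0.1, 79.9]
force: [-0.3, 0.5, 0.9]
grip_width: 0.0862
grasp_force: 0.0
time_s: 10.98
tool_pos: [0.5074, -0.0363, 0.1578]
tool_rot: [179.9, -0.0, 79.9]
force: [1.0, -0.1, 0.1]
grip_width: 0.0869
grasp_force: 0.0
time_s: 11.6
tool_pos: [0.4126, -0.2559, 0.1578]
tool_rot: [179.9, -0.1, 79.8]
force: [-0.5, -1.0, -0.8]
grip_width: 0.0866
grasp_force: 0.0
time_s: 11.98
tool_pos: [0.4141, -0.2526, 0.1571]
tool_rot: [180.0, -0.0, 80.0]
force: [-0.1, -0.1, -0.9]
grip_width: 0.0871
grasp_force: 0.0
t 11.975 pos [ 0.4141 -0.2526  0.1571] rot [ 1.7999e+02 -2.0000e-02  8.0040e+01] shift [-0.059 -0.011  1.913] turn [ 0.0001 -0.0001  0.0002] w 0.0871 F [-0.1 -0.1 -0.9]
```

View pics/p5.png

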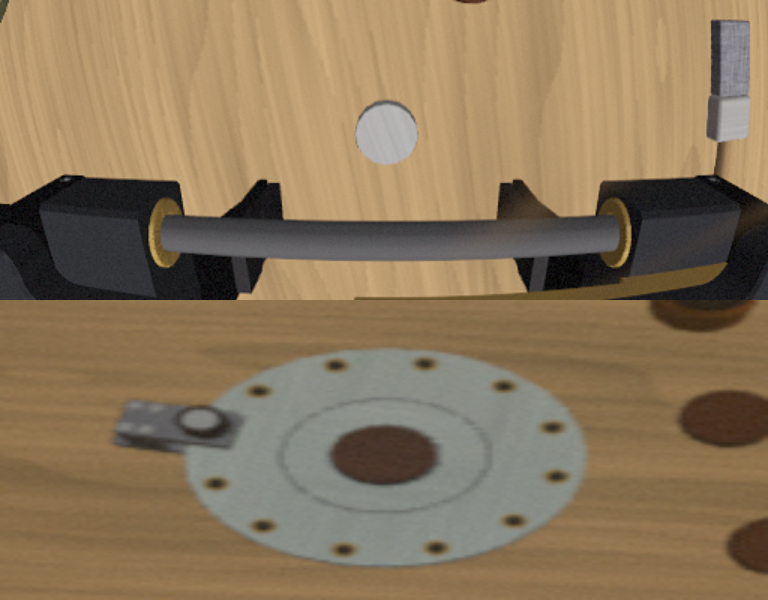

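The blank sits centred on the plate, concentric with the 120 mm ring. The weight is at about (258,188) in the wrist view, between the open fingers.

```bash
python3 - <<'E'
from h import *
c=dict(np.load('wrist.npz'));g=cv2.cvtColor(c['frame'],cv2.COLOR_RGB2GRAY)
hsv=cv2.cvtColor(c['frame'],cv2.COLOR_RGB2HSV);m=(hsv[...,1]<60);m[212:]=0
print(wfit(c,m&(g>130),258,188,.02,26),wfit(c,m,258,188,.02,26))
E
python3 -m creep '{"translation":[[-0.04,-0.01,0.3],[0,0,0.5],[0,0,0.5],[0,0,0.3],[0,0,0.15]],"turn":[[0,0,0],[0,0,0],[0,0,0],[0,0,0],[0,0,0]],"grip":[1,1,1,1,1]}'
python3 -m creep '{"translation":[[0,0,0],[0,0,0]],"turn":[[0,0,0],[0,0,0]],"grip":[1,1]}'
python3 -c "from h import *;togo(.4125,-.257,.004)"
```

```text
(array([ 0.4104, -0.2576]), np.float64(0.021)) (array([ 0.4106, -0.2564]), np.float64(0.0217))
time_s: 12.7
tool_pos: [0.4115, -0.256, 0.0155]
tool_rot: [-179.9, 0.0, 80.0]
force: [-0.2, -0.6, 0.4]
grip_width: 0.0868
grasp_force: 0.0
time_s: 12.95
tool_pos: [0.413, -0.2571, 0.0179]
tool_rot: [179.9, -0.0, 79.9]
force: [0.6, -0.1, 0.2]
grip_width: 0.0874
grasp_force: 0.0
t 12.95 pos [ 0.413  -0.2571  0.0179] rot [179.89  -0.    79.93] shift [ 0.    -0.007  0.174] turn [ 0.0006 -0.     -0.0004] w 0.0874 F [ 0.6 -0.1  0.2]
```

```bash

python3 -m creep '{"translation":[[0,-0.018,0.08],[0,0,0.05],[0,0,0.03],[0,0,0],[0,0,0]],"turn":[[0,0,0],[0,0,0],[0,0,0],[0,0,0],[0,0,0]],"grip":[1,1,1,0.8,0.55]}' 35
python3 -m creep '{"translation":[[0,0,0],[0,0,0],[0,0,0],[0,0,0],[0,0,0]],"turn":[[0,0,0],[0,0,0],[0,0,0],[0,0,0],[0,0,0]],"grip":[0.4,0.35,0.35,0.35,0.35]}' 35
python3 -c "from h import *;togo(.41,-.257,.005)"
```

```text
time_s: 13.58
tool_pos: [0.4107, -0.2567, 0.0042]
tool_rot: [180.0, 0.0, 79.9]
force: [0.4, -0.6, 0.9]
grip_width: 0.0742
grasp_force: 0.0
time_s: 14.2
tool_pos: [0.4107, -0.2566, 0.0042]
tool_rot: [180.0, -0.0, 79.9]
force: [-0.2, -0.0, 0.3]
grip_width: 0.0435
grasp_force: 35.0
t 14.2 pos [ 0.4107 -0.2566  0.0042] rot [179.99  -0.    79.91] shift [-0.007 -0.008 -0.01 ] turn [ 0.0001 -0.     -0.0005] w 0.0435 F [-0.2 -0.   0.3]
```

```bash

python3 -m creep '{"translation":[[0,0,-0.2],[0,0,-0.4],[0,0,-0.5],[0,0,-0.5],[0,0,-0.3]],"turn":[[0,0,0],[0,0,0],[0,0,0],[0,0,0],[0,0,0]],"grip":[0.35,0.35,0.35,0.35,0.35]}'
python3 -m creep '{"translation":[[0.4,0.1,0],[0.6,0.14,0],[0.6,0.14,0],[0.6,0.14,0],[0.6,0.14,0]],"turn":[[0,0,0],[0,0,0],[0,0,0],[0,0,0],[0,0,0]],"grip":[0.35,0.35,0.35,0.35,0.35]}'
python3 -m creep '{"translation":[[0.6,0.14,0],[0.6,0.14,0],[0.4,0.1,0],[0.14,0.045,0],[0,0,0]],"turn":[[0,0,0],[0,0,0],[0,0,0],[0,0,0],[0,0,0]],"grip":[0.35,0.35,0.35,0.35,0.35]}'
python3 -m creep '{"translation":[[0,0,0.3],[0,0,0.3],[0,0,0.2],[0,0,0.1],[0,0,0.05]],"turn":[[0,0,0],[0,0,0],[0,0,0],[0,0,0],[0,0,0]],"grip":[0.35,0.35,0.35,0.35,0.35]}'
python3 -m creep '{"translation":[[0,0,0],[0,0,0]],"turn":[[0,0,0],[0,0,0]],"grip":[0.35,0.35]}'
python3 - <<'E'
from h import *
togo(.56,.085,.0675)
c=cam('wrist');np.savez('wrist.npz',**c);cv2.imwrite('pics/p6.png',cv2.resize(c['frame'][100:300,100:420,::-1],(800,500)))
E
```

```text
time_s: 14.82
tool_pos: [0.4108, -0.2568, 0.1574]
tool_rot: [179.9, -0.1, 79.9]
force: [0.6, 0.1, -3.2]
grip_width: 0.0432
grasp_force: 35.0
time_s: 15.45
tool_pos: [0.5018, -0.0439, 0.1557]
tool_rot: [-180.0, -0.0, 79.9]
force: [0.5, 0.0, -2.5]
grip_width: 0.0432
grasp_force: 35.0
time_s: 16.08
tool_pos: [0.5594, 0.0852, 0.1557]
tool_rot: [-180.0, 0.1, 79.9]
force: [-0.5, -0.8, -2.6]
grip_width: 0.0427
grasp_force: 35.0
time_s: 16.7
tool_pos: [0.5598, 0.0853, 0.0802]
tool_rot: [180.0, -0.0, 79.9]
force: [0.4, -0.4, -2.6]
grip_width: 0.0432
grasp_force: 35.0
time_s: 16.95
tool_pos: [0.5602, 0.0859, 0.0808]
tool_rot: [179.9, -0.0, 79.9]
force: [-0.5, 0.2, -2.0]
grip_width: 0.0431
grasp_force: 35.0
t 16.95 pos [0.5602 0.0859 0.0808] rot [ 1.7994e+02 -4.0000e-02  7.9920e+01] shift [-0.012 -0.001  0.166] turn [ 0.0003 -0.0002 -0.0004] w 0.0431 F [-0.5  0.2 -2. ]
```

View pics/p6.png

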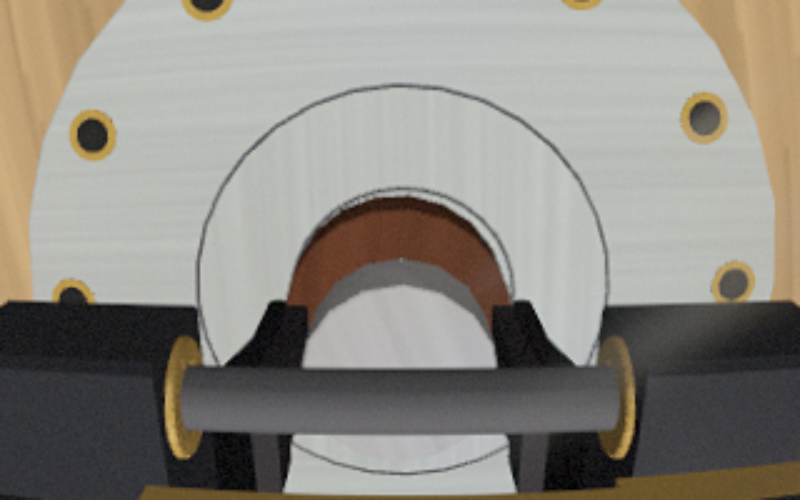

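The wrist crop (pixels 2.5x) shows the weight, with its lower front edge at crop (400,260), hovering over the blank, whose base edge is at (400,195), inside the ring. I'll measure the two centres.

```bash
cat > m.py <<'E'
from h import *
from scipy.optimize import least_squares
c=dict(np.load('wrist.npz'));f=c['frame'].astype(int);g=cv2.cvtColor(c['frame'],cv2.COLOR_RGB2GRAY).astype(int)
sat=f[...,0]-f[...,2]
def fixr(pts,z,r):
    P=np.array([wray(c,*q,z)[:2] for q in pts])
    s=least_squares(lambda p:np.hypot(*(P-p).T)-r,P.mean(0)-[0,.02],loss='soft_l1',f_scale=.0005);return s.x.round(4),np.abs(s.fun).mean().round(5)
be=[];we=[];ri=[]
for u in range(238,284,2):
    br=[v for v in range(165,225) if sat[v,u]>18 and g[v,u]<120]
    be.append((u,br[0]-.5));we.append((u,br[-1]+.5))
    ri.append((u,min(range(128,145),key=lambda v:g[v,u]-(g[v-3,u]+g[v+3,u])/2)))
print(be[::5],we[::5],ri[::5])
z=env.get_obs()['tool_pos'][2]
print('ring120',fixr(ri,.045,.06),'blank base',fixr(be,.045,.03),'weight base',fixr(we,z-.0042,.022))
E
python3 m.py
```

```text
[(238, 183.5), (248, 179.5), (258, 178.5), (268, 179.5), (278, 182.5)] [(238, 210.5), (248, 205.5), (258, 203.5), (268, 204.5), (278, 208.5)] [(238, 137), (248, 135), (258, 134), (268, 134), (278, 136)]
ring120 (array([0.5602, 0.0841]), np.float64(0.00014)) blank base (array([0.5593, 0.0843]), np.float64(0.00016)) weight base (array([0.5596, 0.084 ]), np.float64(0.0002))
```

```bash

python3 -m creep '{"translation":[[0,0,0.06],[0,0,0.05],[0,0,0.03],[0,0,0.015],[0,0,0]],"turn":[[0,0,0],[0,0,0],[0,0,0],[0,0,0],[0,0,0]],"grip":[0.35,0.35,0.35,0.35,0.35]}'
python3 -m creep '{"translation":[[0,0,0.012],[0,0,0],[0,0,0]],"turn":[[0,0,0],[0,0,0],[0,0,0]],"grip":[0.35,0.35,0.35]}'
python3 -c "from h import *;togo(.56,.085,.0672)"
```

```text
time_s: 17.62
tool_pos: [0.5597, 0.0858, 0.0677]
tool_rot: [-180.0, 0.0, 79.9]
force: [0.2, 0.2, -3.0]
grip_width: 0.0435
grasp_force: 35.0
time_s: 18.0
tool_pos: [0.5599, 0.0858, 0.0672]
tool_rot: [180.0, -0.0, 79.9]
force: [-1.8, -0.1, 2.3]
grip_width: 0.0434
grasp_force: 35.0
t 18.0 pos [0.5599 0.0858 0.0672] rot [ 1.7998e+02 -2.0000e-02  7.9910e+01] shift [-0.01   0.003  0.   ] turn [ 0.0001 -0.0001 -0.0005] w 0.0434 F [-1.8 -0.1  2.3]
```

```bash

python3 -m creep '{"translation":[[0,0,0],[0,0,0],[0,0,0],[0,0,-0.15],[0,0,-0.3]],"turn":[[0,0,0],[0,0,0],[0,0,0],[0,0,0],[0,0,0]],"grip":[0.65,1,1,1,1]}'
python3 -m creep '{"translation":[[0,0,-0.4],[0,0,-0.4],[0.3,0.05,0],[0,0,0],[0,0,0]],"turn":[[0,0,0],[0,0,0],[0,0,0],[0,0,0],[0,0,0]],"grip":[1,1,1,1,1]}'
python3 - <<'E'
from h import *
togo(.574,.182,.17)
c=cam('wrist');np.savez('wrist.npz',**c);a=c['frame'][:,:,::-1];s=cam('scene')['frame'][150:220,210:310,::-1]
cv2.imwrite('pics/p7.png',np.vstack([cv2.resize(a[:300],(512,300)),cv2.resize(s,(512,299))]))
E
```

```text
time_s: 18.62
tool_pos: [0.5592, 0.0856, 0.1031]
tool_rot: [-179.9, 0.1, 79.9]
force: [0.6, 0.9, 0.2]
grip_width: 0.083
grasp_force: 0.0
time_s: 19.25
tool_pos: [0.567, 0.1086, 0.1656]
tool_rot: [-179.9, 0.1, 80.0]
force: [0.4, -0.5, 0.3]
grip_width: 0.087
grasp_force: 0.0
t 19.25 pos [0.567  0.1086 0.1656] rot [-1.7989e+02  1.1000e-01  7.9950e+01] shift [ 0.919 -0.074 -0.057] turn [-0.0006  0.0006 -0.0003] w 0.087 F [ 0.4 -0.5  0.3]
```

View pics/p7.png

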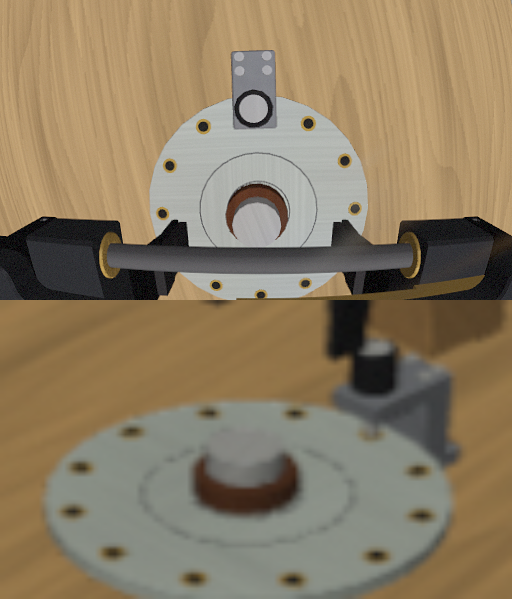

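The weight rests centred on the blank at (257,222) in the wrist view. The knob is at (253,108), and the arm is aligned with the image vertical, so the fingers will straddle it.

```bash
python3 - <<'E'
from h import *
c=dict(np.load('wrist.npz'));g=cv2.cvtColor(c['frame'],cv2.COLOR_RGB2GRAY)
print(wfit(c,g<70,253,108,.116,24), wfit(c,g>150,253,108,.116,14))
togo(*wfit(c,g<70,253,108,.116,24)[0],.16)
E
```

```text
(array([0.5754, 0.1838]), np.float64(0.013)) (array([0.5754, 0.1838]), np.float64(0.0094))
t 19.35 pos [0.5671 0.1079 0.1658] rot [-1.7992e+02  8.0000e-02  7.9870e+01] shift [ 0.952 -0.065  0.071] turn [-0.0005  0.0005 -0.0007] w 0.087 F [-0.4  0.5  0.1]
```

```bash

python3 -m creep '{"translation":[[0.4,-0.03,0],[0.4,-0.03,0],[0.152,-0.005,0],[0,0,0.2],[0,0,0.3]],"turn":[[0,0,0],[0,0,0],[0,0,0],[0,0,0],[0,0,0]],"grip":[1,1,1,1,1]}'
python3 -m creep '{"translation":[[0,0,0.2],[0,0,0.14],[0,0,0.07],[0,0,0],[0,0,0]],"turn":[[0,0,0],[0,0,0],[0,0,0],[0,0,0],[0,0,0]],"grip":[1,1,1,1,1]}'
python3 -c "from h import *;togo(.5754,.1838,.089)"
```

```text
time_s: 19.98
tool_pos: [0.5764, 0.1824, 0.126]
tool_rot: [180.0, 0.0, 79.8]
force: [-0.4, 0.9, -0.1]
grip_width: 0.0873
grasp_force: 0.0
time_s: 20.6
tool_pos: [0.5766, 0.1848, 0.0947]
tool_rot: [179.9, -0.0, 79.9]
force: [-0.8, 0.4, 0.2]
grip_width: 0.0871
grasp_force: 0.0
t 20.6 pos [0.5766 0.1848 0.0947] rot [ 1.7994e+02 -4.0000e-02  7.9920e+01] shift [-0.015 -0.013  0.071] turn [ 0.0003 -0.0002 -0.0005] w 0.0871 F [-0.8  0.4  0.2]
```

```bash

python3 -m creep '{"translation":[[-0.012,-0.012,0.05],[0,0,0.018],[0,0,0],[0,0,0],[0,0,0]],"turn":[[0,0,0],[0,0,0],[0,0,0],[0,0,0],[0,0,0]],"grip":[1,0.8,0.6,0.5,0.42]}' 10
python3 -m creep '{"translation":[[0,0,0],[0,0,0],[0,0,0],[0,0,0],[0,0,0]],"turn":[[0,0,0],[0,0,0],[0,0,0],[0,0,0],[0,0,0]],"grip":[0.36,0.3,0.2,0.2,0.2]}' 10
python3 -c "from h import *;togo(.5754,.1838,.089)"
```

```text
time_s: 21.22
tool_pos: [0.575, 0.1839, 0.0886]
tool_rot: [180.0, -0.0, 79.9]
force: [-0.1, -0.6, 0.8]
grip_width: 0.0552
grasp_force: 0.0
time_s: 21.85
tool_pos: [0.5757, 0.1838, 0.0887]
tool_rot: [179.9, -0.0, 79.9]
force: [3.1, -0.3, -2.3]
grip_width: 0.0282
grasp_force: 10.0
t 21.85 pos [0.5757 0.1838 0.0887] rot [ 1.7991e+02 -1.0000e-02  7.9910e+01] shift [-0.    -0.003 -0.004] turn [ 0.0005 -0.0001 -0.0005] w 0.0282 F [ 3.1 -0.3 -2.3]
```

```bash

python3 -m creep '{"translation":[[0,0.006,0],[0,0,0],[0,0,-0.05],[0,0,-0.05],[0,0,-0.05]],"turn":[[0,0,0],[0,0,0],[0,0,0],[0,0,0],[0,0,0]],"grip":[0.1,0.1,0.1,0.1,0.1]}' 50
python3 -m creep '{"translation":[[0,0,-0.05],[0,0,-0.04],[0,0,-0.02],[0,0,0],[0,0,0]],"turn":[[0,0,0],[0,0,0],[0,0,0],[0,0,0],[0,0,0]],"grip":[0.1,0.1,0.1,0.1,0.1]}' 50
python3 -c "from h import *;togo(.5754,.1838,.1107)"
```

```text
time_s: 22.48
tool_pos: [0.5757, 0.1837, 0.0997]
tool_rot: [179.9, 0.0, 79.9]
force: [7.1, 0.7, -8.8]
grip_width: 0.0271
grasp_force: 50.0
time_s: 23.1
tool_pos: [0.5757, 0.1837, 0.108]
tool_rot: [179.9, 0.0, 79.9]
force: [6.7, 1.3, -10.8]
grip_width: 0.0271
grasp_force: 50.0
t 23.1 pos [0.5757 0.1837 0.108 ] rot [1.7994e+02 4.0000e-02 7.9910e+01] shift [ 0.    -0.004 -0.033] turn [ 0.0004  0.0002 -0.0005] w 0.0271 F [  6.7   1.3 -10.8]
```

```bash

python3 -m creep '{"translation":[[0,0.01,-0.02],[0,0,-0.015],[0,0,-0.01],[0,0,0],[0,0,0]],"turn":[[0,0,0],[0,0,0],[0,0,0],[0,0,0],[0,0,0]],"grip":[0.1,0.1,0.1,0.1,0.1]}' 50
python3 -m creep '{"translation":[[0,0,-0.02],[0,0,0],[0,0,0]],"turn":[[0,0,0],[0,0,0],[0,0,0]],"grip":[0.1,0.1,0.1]}' 50
python3 -c "from h import *;togo(.5754,.1838,.1107)"
```

```text
time_s: 23.72
tool_pos: [0.5757, 0.1837, 0.1108]
tool_rot: [-180.0, 0.1, 79.9]
force: [7.5, 0.4, -13.8]
grip_width: 0.0269
grasp_force: 50.0
time_s: 24.1
tool_pos: [0.5756, 0.1837, 0.1108]
tool_rot: [-180.0, 0.1, 79.9]
force: [11.7, 1.2, -23.0]
grip_width: 0.0268
grasp_force: 50.0
t 24.1 pos [0.5756 0.1837 0.1108] rot [-1.800e+02  1.200e-01  7.993e+01] shift [ 0.001 -0.003  0.002] turn [-0.      0.0007 -0.0004] w 0.0268 F [ 11.7   1.2 -23. ]
```

```bash

python3 -m creep '{"translation":[[0,0,0.005],[0,0,0],[0,0,0],[0,0,0],[0,0,0]],"turn":[[0,0,0],[0,0,0],[0,0,0],[0,0,0],[0,0,0]],"grip":[0.1,0.1,0.1,0.1,0.1]}' 55
python3 - <<'E'
from h import *
togo(.5754,.1838,.1107)
a=cam('wrist')['frame'][100:320,120:400,::-1];s=cam('scene')['frame'][130:220,210:340,::-1]
cv2.imwrite('pics/p8.png',np.vstack([cv2.resize(a,(512,300)),cv2.resize(s,(512,299))]))
E
```

```text
time_s: 24.72
tool_pos: [0.5756, 0.1837, 0.1108]
tool_rot: [-180.0, 0.1, 79.9]
force: [9.3, 0.7, -20.8]
grip_width: 0.0269
grasp_force: 55.0
t 24.725 pos [0.5756 0.1837 0.1108] rot [-1.7999e+02  1.1000e-01  7.9920e+01] shift [ 0.001 -0.003  0.002] turn [-0.      0.0006 -0.0004] w 0.0269 F [  9.3   0.7 -20.8]
```

View pics/p8.png

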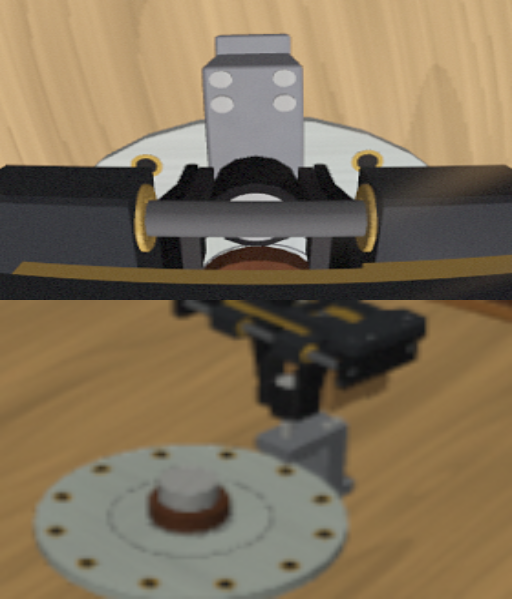

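The scene panel shows the knob raised clear of the arm at about (290,400), with the steel stem visible below it at (290,425). The stack is centred and undisturbed at (190,495). The force rose with no further motion at 22 mm, so the plunger is at its stop.

```bash
python3 -c "from cell import env;print(env.sign_off())"
```

```text
the job is handed in; nothing more can be done
None
```

The job is handed in: the blank is centred on the plate with the weight centred on top of it (both within about 1 mm by the wrist camera), and the plunger knob is still gripped at its 22 mm stop; it finished at about 25 s of the 70 s allowed.

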